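Open the board shear and set a mounted print to the gauge

TASK

Open the bench board shear: with the fingertips, push its blade arm up from underneath until it tips past its balance point and rests fully back by itself. Then push the mounted print across the bed, beneath the raised blade, until its whole edge lies flush against the gauge bar, without shifting the gauge. Only push: do not grip or lift the arm or the print, and leave the glue bottle, the brass weight and the knife where they stand.

Things in the scene. Friction and masses are not known exactly. Their poses are not given: they have to be found in the camera images.
- shear: Bench board shear, fixed: steel bed plate 300 (x) by 320 mm (y), its top 60 mm above the table. Origin on the table under the front end of the cutting edge; x runs along this edge away from the operator, y left over the bed, z up. The bed covers x 0-300, y 0-320 mm; the cutting edge is its side y = 0. A 16 mm high rule stands on it at x 275-289 mm (not used). Gauge rods stick out to y = -115 mm.
- blade_arm: The blade arm: a bar 12 mm thick, 45 tall, origin at its middle, 150 mm from the pivot; own x along it to the pivot. Pivot: x 320, y -8, z 85 mm of the shear's frame; a 92 mm cast ball on a cranked tail behind it. Level when closed; on its stop it slopes 0.96 rad. Balances at 0.46: below 0.42 it falls shut (4 to 7 N up at the handle lifts it), above 0.50 it swings slowly to its stop.
- handle (a point): The wooden handle at the near end of the arm, a round grip of 32 mm diameter and 128 mm long with domed ends, overhanging in front of the bed. Origin at its centre; its own x axis runs along the grip towards the pivot. When the arm is closed it is 102 mm above the table, cranked 15 degrees up towards the operator; nothing lies below it but the table.
- handle_end (a point): The centre of the domed near end (radius 16 mm) of the handle, 48 mm from the handle's origin; closed, it is 114 mm above the table. It circles the pivot at 400 mm in the plane y = -8 mm of the shear, starting 4 degrees above level. With the arm on its stop it is at x 115, z 430 mm.
- gauge_face (a point): Middle of the stop face of the gauge, an aluminium bar 200 mm long parallel to the cutting edge, 24 to 60 mm outside it (the setting varies), reaching 50 to 86 mm above the table; this point is 65 mm up. Same axes as the shear; the face looks to +y. Clamped on its rods: it slips only if pushed with more than about 45 N.
- print: Photographic print mounted on stiff white board, 180 mm (own x) by 170 mm (own y), 10 mm thick, about 0.14 kg, loose on the bed to the left of the blade. Origin at the centre of its underside. Its edge at own y = -85 mm goes under the blade to the gauge, and will overhang the bed by 24 to 60 mm. The closed arm bars the way.
- print_near (a point): The near end of that edge of the print: own x -90, y -85 mm, at half its thickness.
- print_far (a point): The far end of that edge of the print: own x 90, y -85 mm, at half its thickness.
- glue: White plastic glue bottle, 64 mm in diameter, 150 mm high, to the right of the shear; leave alone. Origin at the centre of its underside.
- weight: Round brass weight with a knob, 68 mm in diameter, 76 mm high, in front of the shear to the left; leave alone. Origin at the centre of its underside.
- knife: Steel knife with its blade drawn in, 130 mm long (own x), 18 mm wide, 18 mm high, on the table to the right of the handle; leave alone. Origin at the centre of its underside.
There are look-alikes about, which are no part of the job. Of the things like the print, leave any that is blue or pink; of the rest the larger one is meant.

How it is judged:
By the outcome, as a careful person would: the job done as asked, in the order asked, and still so for the second after the job is handed in, with the robot touching nothing.
It also fails if it takes over 54 s, if anything falls off the work surface, if the arm or the gripper's body presses on something with over 40 N, if the wrist force passes 120 N, or if a joint passes its speed limit or range.

ROBOT

A 6-joint arm with a two-finger parallel gripper is mounted at the origin on the work surface. World frame = base frame: x ahead of the robot, y to its left, z up, the work surface at z = 0. Lengths are in m, angles in rad, forces in N, time in s.
With the tool pointing down it reaches from about 0.35 to 0.95 m from the base axis. Payload 17.4 kg.
Tool frame: the origin (TCP) lies at the very end of the fingers, on their centre line; the grasp point (between the pads) lies 19 mm behind it; z points along the fingers, y is the direction in which the jaws open and shut (so a half turn about z gives the same grasp; the last joint's range is limited). The gripper opens to 93 mm and grips with 3 to 60 N. Pads are 15 mm wide; open, the fingers measure 128 mm over their backs; the gripper's body (75 mm by 188 mm) begins 65 mm behind the grasp point.
Start: joints at [1.197, 0.116, 1.442, -0, 1.584, -0.038], TCP at [0.222, 0.637, 0.219] pointing down, gripper open.
Joint ranges: [-2.83, 2.83], [-0.83, 2.19], [0.07, 2.5], [-1.14, 4.28], [0.01, 3], [-2.97, 2.97]. Speed limits (rad/s): [1.89, 1.89, 2.22, 3.14, 3.14, 3.14].

INTERFACE

Orientations are given as a rotation vector (axis times angle).
In Python, from bench import env gives the robot as it stands. Calls block until the motion is done:
- env.move_to(position, orientation): joint-space move of the TCP to a pose.
- env.move_l(position, ori=None, speed=0.15): straight line of the TCP; ori=None keeps the orientation; speed is the mean speed in m/s.
- env.goto_joints(angles): joint-space move.
- env.set_gripper(opening): finger opening in m; the grip force is fixed at half the most; returns when the fingers have stopped.
- env.dwell(seconds).
- env.ik(position, orientation): joint angles nearest the present ones, or None.
- env.read_state(): the state.
- env.get_image(name): name is "scene" or "top" or "wrist"; returns a dict with "frame" (384x512x3 uint8, blue, green, red), "fx", "fy", "cx", "cy" (pixels), "D" ([k1, k2, p1, p2, k3] as OpenCV has them; the pictures are not rectified), "origin" and "orientation" of the camera in the world. Camera axes: x right, y down, z forward; pixel columns grow to the right and rows downward; lengths in m; the calibration is good to about 2 mm. A picture is of the moment at which its call begins. There is no depth.
A pose or a line that the arm cannot do raises env.PlanningError and nothing moves.
- env.hand_in(): hands the job in, once; it reports no verdict.
The state is a dict: "time_s": time; "q": joint angles; "joint_vel": joint speeds; "tau": joint torques, N m; "position": TCP position; "tool_rot": TCP orientation; "force": force on the tool from outside, world axes, zero at the start; "torque": the same for the moment, N m; "gripper_width": finger opening in m.
Only numpy, scipy, OpenCV 4.12 (cv2) and the standard library are available. Lean on these libraries where they do the work, as an engineer would, in place of code of your own. Each camera call takes 0.05 s, during which the arm holds its last target.

## Working session

There is one attempt and no reset: what is moved stays moved. The work goes in short steps, each a Python script; the robot and the scene stay as the last script left them, time stands still between calls to the robot, and variables do not carry over. Pictures are saved under pics/ and viewed, and the job is handed in when it is done.

```bash
ls; mkdir -p pics
python3 - <<'E'
from bench import env
import cv2
s=env.read_state();print(s)
for n in("scene","top"):
    d=env.get_image(n);cv2.imwrite(f"pics/{n}0.png",d["frame"]);print(n,[(k,d[k]) for k in d if k!="frame"])
E
```

```text
pics
{'time_s': 0.0, 'q': array([ 1.19717460e+00,  1.16441153e-01,  1.44225602e+00, -1.20379903e-05,
        1.58403047e+00, -3.78196120e-02]), 'joint_vel': array([-8.69732172e-05,  3.47323281e-04,  7.40887677e-04, -2.25812194e-04,
       -8.98936164e-04,  3.65034901e-04]), 'tau': array([-4.60870706e-04, -7.21242714e+01, -6.22619462e+01,  7.78938504e-02,
        2.37055676e-02, -8.91818536e-05]), 'position': array([0.22237638, 0.63709017, 0.21794116]), 'tool_rot': array([-5.24965267e-01, -3.09719715e+00,  1.74897480e-03]), 'force': array([0.44586385, 0.08391926, 0.12723213]), 'torque': array([-0.06075976, -0.01640402,  0.00673758]), 'gripper_width': 0.09312251849794649}
scene [('fx', 465.9995647714467), ('fy', 465.9995647714467), ('cx', 260.76279700142084), ('cy', 201.29295393189602), ('D', array([0.03648107, 0.        , 0.        , 0.        , 0.        ])), ('origin', array([1.34644577, 0.09207119, 0.94826617])), ('orientation', array([-1.69546093, -1.87124797,  0.74544841]))]
top [('fx', 492.45589697576105), ('fy', 492.45589697576105), ('cx', 253.6802939447522), ('cy', 197.77952497374014), ('D', array([-0.18906245,  0.        ,  0.        ,  0.        ,  0.        ])), ('origin', array([0.30575047, 0.03054179, 1.35669128])), ('orientation', array([-2.15376401,  2.06117396, -0.22640947]))]
```

View pics/scene0.png

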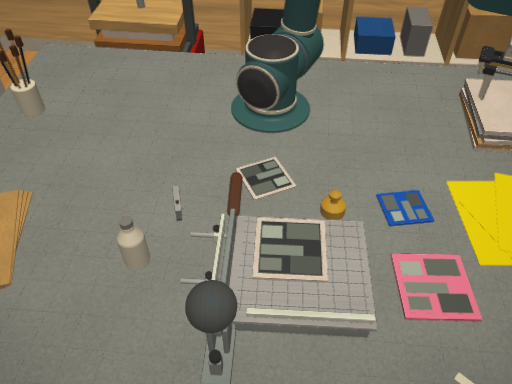

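View pics/top0.png

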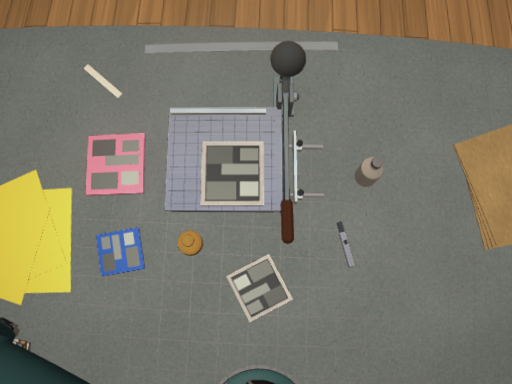

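The print lies on the bed at about (233,173) in the top picture. The handle is at (288,222), the gauge face at about (296,165), and the robot base at the bottom. I'll zoom in to get accurate pixels.

Run:
```python
import cv2
f=cv2.imread("pics/top0.png")
c=f[85:265,150:360]; cv2.imwrite("pics/top0z.png",cv2.resize(c[:150,:200],None,fx=4,fy=4,interpolation=cv2.INTER_CUBIC))
f=cv2.imread("pics/scene0.png")
cv2.imwrite("pics/scene0z.png",cv2.resize(f[170:320,180:380],None,fx=4,fy=4,interpolation=cv2.INTER_CUBIC))
```

```text
(no output)
```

View pics/top0z.png

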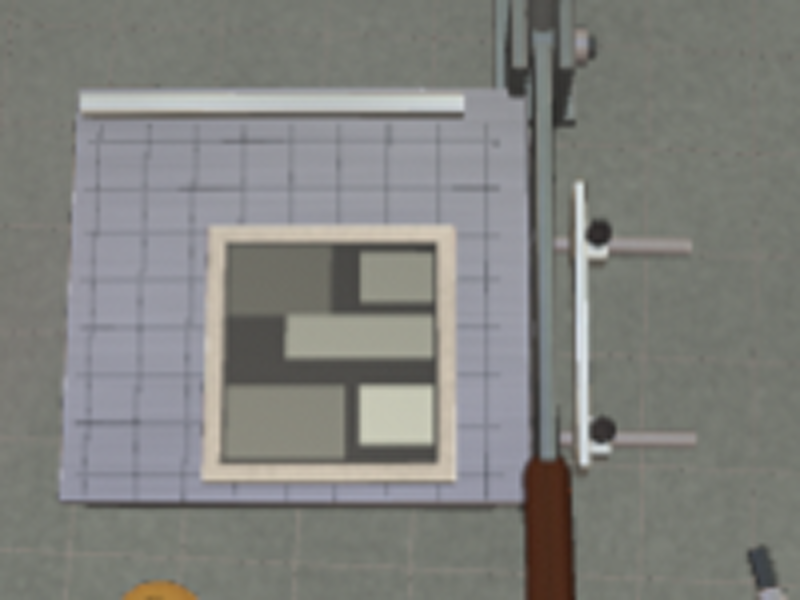

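View pics/scene0z.png

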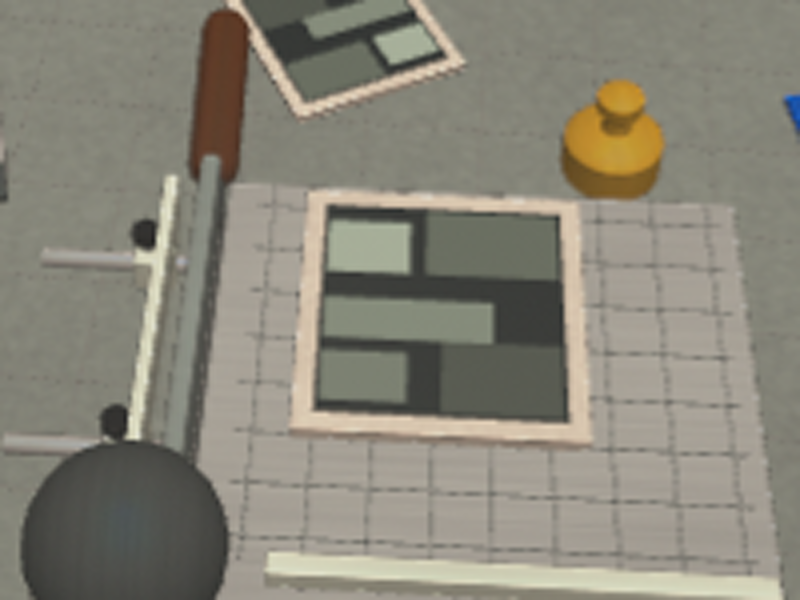

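```bash
cat > h.py <<'E'
import numpy as np,cv2
from scipy.spatial.transform import Rotation as R
CAM={"top":dict(f=492.45589697576105,c=(253.6802939447522,197.77952497374014),k=-0.18906245,o=[0.30575047,0.03054179,1.35669128],r=[-2.15376401,2.06117396,-0.22640947]),
"scene":dict(f=465.9995647714467,c=(260.76279700142084,201.29295393189602),k=0.03648107,o=[1.34644577,0.09207119,0.94826617],r=[-1.69546093,-1.87124797,0.74544841])}
def KD(c): return np.array([[c['f'],0,c['c'][0]],[0,c['f'],c['c'][1]],[0,0,1]]),np.array([c['k'],0,0,0,0.])
def pt(cam,u,v,z):
    c=CAM[cam];K,D=KD(c)
    n=cv2.undistortPoints(np.array([[[u,v]]],float),K,D)[0,0]
    d=R.from_rotvec(c['r']).apply([n[0],n[1],1]);o=np.array(c['o'])
    return o+d*(z-o[2])/d[2]
def proj(cam,P):
    c=CAM[cam];K,D=KD(c);r=R.from_rotvec(c['r']).inv()
    return cv2.projectPoints(np.atleast_2d(P).astype(float),r.as_rotvec(),r.apply(-np.array(c['o'])),K,D)[0][:,0]
E
cat > m.py <<'E'
from h import *
z4=lambda x,y,ou,ov:((x+.5)/4-.5+ou,(y+.5)/4-.5+ov)
T=lambda x,y,z:pt("top",*z4(x,y,150,85),z)
S=lambda x,y,z:pt("scene",*z4(x,y,180,170),z)
for n,p in dict(bedNR=T(526,500,.06),bedNL=T(60,498,.06),bedFL=T(81,90,.06),pFL=T(210,226,.07),pFR=T(456,226,.07),pNR=T(456,480,.07),pNL=T(202,480,.07),gF=T(575,182,.086),gN=T(578,466,.086),
 ruleR=T(465,94,.076),
 SbedNL=S(733,205,.06),SpNR=S(308,190,.07),SpNL=S(578,202,.07),SpFR=S(290,428,.07),SpFL=S(592,440,.07),SgN=S(177,176,.086),SgF=S(137,440,.086)).items(): print(n,p.round(4))
for n,p in dict(hend=pt("top",288,243,.114),weight=pt("top",190,241,.04),knife0=pt("top",340,223,.018),knife1=pt("top",351,265,.018),bottle=pt("top",376,161,.15),sm=pt("top",259,288,.005)).items(): print(n,p.round(3))
E
python3 m.py
```

```text
bedNR [ 0.5589 -0.0376  0.06  ]
bedNL [0.5462 0.2759 0.06  ]
bedFL [0.8409 0.2867 0.06  ]
pFL [0.7392 0.1862 0.07  ]
pFR [0.7465 0.017  0.07  ]
pNR [0.5685 0.01   0.07  ]
pNL [0.5609 0.1794 0.07  ]
gF [ 0.7766 -0.063   0.086 ]
gN [ 0.5782 -0.0698  0.086 ]
ruleR [0.842  0.0145 0.076 ]
SbedNL [0.5439 0.2783 0.06  ]
SpNR [0.5672 0.0101 0.07  ]
SpNL [0.5602 0.1797 0.07  ]
SpFR [0.747  0.0185 0.07  ]
SpFL [0.738  0.1879 0.07  ]
SgN [ 0.578  -0.0708  0.086 ]
SgF [ 0.7741 -0.0631  0.086 ]
hend [ 0.463 -0.055  0.114]
weight [0.466 0.204 0.04 ]
knife0 [ 0.536 -0.204  0.018]
knife1 [ 0.421 -0.236  0.018]
bottle [ 0.68  -0.275  0.15 ]
sm [0.35  0.012 0.005]
```

Both cameras agree to about 2 mm, and the measured edges match the stated sizes: the print comes out at 169 by 178 mm, and the handle end is where the shear's frame predicts it. The shear origin is about (0.557, -0.041) with yaw 0.038. Next I'll plan the lift, with closed fingers parallel to the grip underneath it, turning with the arm.

```bash
cat >> h.py <<'E'
O=np.array([.557,-.041,0.]);YAW=.038
RZ=R.from_euler('z',YAW)
def W(x,y,z): return O+RZ.apply([x,y,z])
def lift(phi,s=.036,gap=.034,back=0,flip=1):
    """tool parallel to the grip, axis gap below the grip axis, arm raised by phi"""
    t=np.deg2rad(15)+phi
    c=np.cos(phi+.0725);sn=np.sin(phi+.0725)
    end=np.array([.320-.4*c,.085+.4*sn])
    a=np.array([np.cos(t),-np.sin(t)]);n=np.array([-np.sin(t),-np.cos(t)])
    p=end+(s-back)*a+gap*n
    z=RZ.apply([a[0],0,a[1]]);y=RZ.apply([0,flip,0.]);x=np.cross(y,z)
    return W(p[0],-.008,p[1]),R.from_matrix(np.c_[x,y,z]).as_rotvec()
E
python3 - <<'E'
from h import *
from bench import env
print(lift(0))
for f in (1,-1):
  for b,ph in((.12,0),(0,0),(0,.3),(0,.65),(.1,.65)):
    p,o=lift(ph,flip=f,back=b);q=env.ik(p,o);print(f,b,ph,p.round(3),None if q is None else np.round(q,2))
E
```

```text
(array([ 0.50436644, -0.05100682,  0.07181564]), array([-0.03481879,  1.83234717,  0.02671739]))
1 0.12 0 [ 0.389 -0.055  0.103] None
1 0 0 [ 0.504 -0.051  0.072] None
1 0 0.3 [ 0.517 -0.051  0.183] None
1 0 0.65 [ 0.572 -0.048  0.3  ] [-0.21 -0.54  1.97  0.17  1.07 -1.85]
1 0.1 0.65 [ 0.511 -0.051  0.379] [-0.25 -0.67  1.91  0.19  1.26 -1.86]
-1 0.12 0 [ 0.389 -0.055  0.103] None
-1 0 0 [ 0.504 -0.051  0.072] None
-1 0 0.3 [ 0.517 -0.051  0.183] None
-1 0 0.65 [ 0.572 -0.048  0.3  ] [-0.21 -0.54  1.97  0.17  1.07  1.29]
-1 0.1 0.65 [ 0.511 -0.051  0.379] [-0.25 -0.67  1.91  0.19  1.26  1.28]
```

Run:
```python
from h import *
from bench import env
def ori(az,el,flip,roll=0):
    z=np.array([np.cos(el)*np.cos(az),np.cos(el)*np.sin(az),-np.sin(el)])
    y=np.cross([0,0,1],z);y/=np.linalg.norm(y);y*=flip;x=np.cross(y,z)
    return (R.from_matrix(np.c_[x,y,z])*R.from_euler('z',roll)).as_rotvec()
for el in (10,20,30,40,50,60):
  for az in range(-120,121,15):
    r=''
    for f in(1,-1):
      for P in((-.04,-.008,.065),(.01,-.008,.3)):
        q=env.ik(W(*P),ori(np.deg2rad(az),np.deg2rad(el),f)); r+='.' if q is None else 'X'
    if 'X' in r[:1]+r[2:3]: print(el,az,r)
```

```text
10 -120 X.X.
10 -105 X.X.
10 30 X.XX
10 45 XXXX
10 60 XXXX
10 75 XXXX
10 90 XXXX
10 105 XXXX
10 120 XXXX
20 -120 XXXX
20 -105 XXXX
20 -90 X.X.
20 30 X.XX
20 45 X.XX
20 60 XXXX
20 75 XXXX
20 90 XXXX
20 105 XXXX
20 120 XXXX
30 -120 XXXX
30 -105 XXXX
30 -90 XXXX
30 -75 XXX.
30 30 XXXX
30 45 X.XX
30 60 X.XX
30 75 XXXX
30 90 XXXX
30 105 XXXX
30 120 XXXX
40 -120 XXXX
40 -105 XXXX
40 -90 XXXX
40 -75 XXX.
40 -60 XXX.
40 -45 XX.X
40 -30 XXXX
40 15 XXXX
40 30 .XXX
40 45 X.XX
40 60 X.XX
40 75 XXXX
40 90 XXXX
40 105 XXXX
40 120 XXXX
50 -120 XXXX
50 -105 XXXX
50 -90 XXX.
50 -75 XXX.
50 -60 XX.X
50 -45 XXXX
50 -30 XXXX
50 -15 XXXX
50 0 XXXX
50 15 XXXX
50 30 XXXX
50 45 .XXX
50 60 X.XX
50 75 X.XX
50 90 XXXX
50 105 XXXX
50 120 XXXX
60 -120 XXXX
60 -105 XXXX
60 -90 XXX.
60 -75 XX..
60 -60 XXXX
60 -45 XXXX
60 -30 XXXX
60 -15 XXXX
60 0 XXXX
60 15 XXXX
60 30 XXXX
60 45 .XXX
60 60 ..XX
60 75 X.XX
60 90 XXXX
60 105 XXXX
60 120 XXXX
```

Coming in from the front isn't reachable. From the right, with a small downward tilt, it is. I'll check that path for joint continuity.

```bash
cat >> h.py <<'E'
def ori(az,el,flip):
    z=np.array([np.cos(el)*np.cos(az),np.cos(el)*np.sin(az),-np.sin(el)])
    y=np.cross([0,0,1],z);y/=np.linalg.norm(y);y*=flip;x=np.cross(y,z)
    return R.from_matrix(np.c_[x,y,z]).as_rotvec()
def lift2(phi,az,el,flip,s=.036,off=.026,over=.02,back=0):
    t=np.deg2rad(15)+phi;c=np.cos(phi+.0725);sn=np.sin(phi+.0725)
    a=np.array([np.cos(t),-np.sin(t)]);n=np.array([-np.sin(t),-np.cos(t)])
    p=np.array([.320-.4*c,.085+.4*sn])+s*a+off*n
    o=ori(az,el,flip);d=R.from_rotvec(o).apply([0,0,1])
    k=over/np.hypot(d[0],d[1])*1.0
    return W(p[0],-.008,p[1])+d*(k-back),o
E
python3 - <<'E'
from h import *
from bench import env
r=np.deg2rad
for el in(15,20,25):
 for az in(60,75,90):
  for f in(1,-1):
   L=[]
   for ph,b,off in((0,.15,.034),(0,0,.034),(.2,0,.026),(.4,0,.026),(.65,0,.026),(.65,.12,.03)):
    p,o=lift2(ph,r(az),r(el),f,back=b,off=off);q=env.ik(p,o);L.append(None if q is None else np.round(q,1).tolist())
   if None in L: print(el,az,f,[x is not None for x in L])
   else: print(el,az,f,*L,sep='\n   ')
print(lift2(0,r(75),r(20),1,off=.034)[0])
E
```

```text
15
   60
   1
   [-1.0, 0.1, 2.1, 1.1, 1.8, 2.4]
   [-0.7, 0.1, 2.2, 1.2, 1.6, 2.4]
   [-0.7, -0.1, 2.1, 1.3, 1.6, 2.6]
   [-0.7, -0.1, 2.1, 1.3, 1.6, 2.8]
   [-0.6, -0.1, 1.9, 1.3, 1.6, 2.9]
   [-0.8, -0.1, 1.9, 1.2, 1.8, 2.9]
15
   60
   -1
   [-1.0, 0.1, 2.1, 1.1, 1.8, -0.7]
   [-0.7, 0.1, 2.2, 1.2, 1.6, -0.7]
   [-0.7, -0.1, 2.1, 1.3, 1.6, -0.5]
   [-0.7, -0.1, 2.1, 1.3, 1.6, -0.4]
   [-0.6, -0.1, 1.9, 1.3, 1.6, -0.2]
   [-0.8, -0.1, 1.9, 1.2, 1.8, -0.3]
15
   75
   1
   [-0.9, 0.3, 1.9, 1.0, 1.9, 2.4]
   [-0.7, 0.2, 2.0, 1.1, 1.7, 2.4]
   [-0.7, 0.1, 2.0, 1.1, 1.8, 2.5]
   [-0.6, 0.0, 1.9, 1.2, 1.8, 2.7]
   [-0.6, 0.0, 1.8, 1.2, 1.8, 2.8]
   [-0.8, 0.1, 1.7, 1.2, 2.0, 2.8]
15
   75
   -1
   [-0.9, 0.3, 1.9, 1.0, 1.9, -0.8]
   [-0.7, 0.2, 2.0, 1.1, 1.7, -0.7]
   [-0.7, 0.1, 2.0, 1.1, 1.8, -0.6]
   [-0.6, 0.0, 1.9, 1.2, 1.8, -0.5]
   [-0.6, 0.0, 1.8, 1.2, 1.8, -0.3]
   [-0.8, 0.1, 1.7, 1.2, 2.0, -0.3]
15
   90
   1
   [-0.8, 0.4, 1.7, 0.9, 2.1, 2.3]
   [-0.6, 0.3, 1.9, 1.0, 1.9, 2.3]
   [-0.6, 0.2, 1.8, 1.0, 1.9, 2.5]
   [-0.6, 0.2, 1.8, 1.1, 2.0, 2.6]
   [-0.5, 0.2, 1.6, 1.2, 2.0
[... 2185 characters left out ...]
0.1, 1.9, 0.9, 1.9, -0.7]
   [-0.6, 0.1, 2.0, 1.0, 1.6, -0.7]
   [-0.6, 0.0, 2.0, 1.0, 1.7, -0.5]
   [-0.6, -0.0, 1.9, 1.0, 1.7, -0.4]
   [-0.6, -0.0, 1.7, 1.1, 1.8, -0.3]
   [-0.7, 0.0, 1.6, 1.1, 2.0, -0.3]
25
   90
   1
   [-0.8, 0.3, 1.7, 0.8, 2.0, 2.4]
   [-0.6, 0.2, 1.9, 0.9, 1.8, 2.4]
   [-0.6, 0.1, 1.9, 0.9, 1.9, 2.5]
   [-0.6, 0.1, 1.8, 1.0, 1.9, 2.6]
   [-0.5, 0.1, 1.6, 1.0, 2.0, 2.8]
   [-0.7, 0.2, 1.4, 1.0, 2.1, 2.8]
25
   90
   -1
   [-0.8, 0.3, 1.7, 0.8, 2.0, -0.8]
   [-0.6, 0.2, 1.9, 0.9, 1.8, -0.8]
   [-0.6, 0.1, 1.9, 0.9, 1.9, -0.6]
   [-0.6, 0.1, 1.8, 1.0, 1.9, -0.5]
   [-0.5, 0.1, 1.6, 1.0, 2.0, -0.4]
   [-0.7, 0.2, 1.4, 1.0, 2.1, -0.4]
[ 0.50954282 -0.0316883   0.06453623]
```

```bash
python3 - <<'E'
from h import *
from bench import env
r=np.deg2rad;A=(r(75),r(25),-1)
p,o=lift2(0,*A,back=.14,off=.034)
env.set_gripper(0.0)
env.move_to(p+[0,0,.2],o)
print(env.read_state()['time_s'],env.read_state()['position'])
env.move_l(p,o,speed=.25)
print(env.read_state()['time_s'],env.read_state()['force'])
for n in("scene","top"): cv2.imwrite(f"pics/{n}1.png",env.get_image(n)["frame"])
E
python3 -c "
import cv2
a=cv2.imread('pics/scene1.png');b=cv2.imread('pics/top1.png')
cv2.imwrite('pics/a1.png',cv2.resize(cv2.hconcat([a,b])[:,:],(800,300)))"
```

```text
4.5333 [ 0.47690678 -0.15374611  0.32165414]
5.4833 [0.19744164 0.06591187 0.36784059]
```

View pics/a1.png

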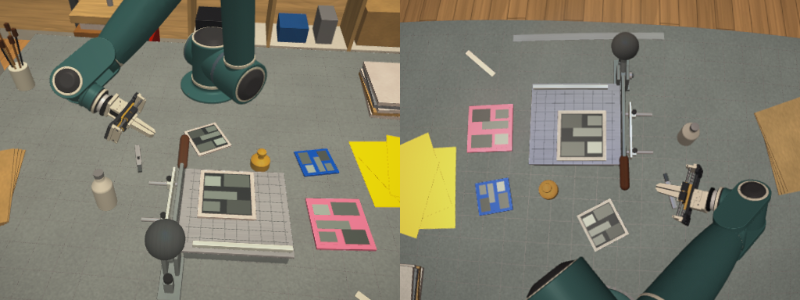

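The gripper stands to the right of the handle (top view about (660,190) in the joined picture), aimed at it and clear of the knife and bottle. Now I'll go under the handle and lift in small steps.

Run:
```python
from h import *
from bench import env
r=np.deg2rad;A=(r(75),r(25),-1)
def f(t):
    s=env.read_state();print(t,round(s['time_s'],2),s['position'].round(3),s['force'].round(2))
    return s
p,o=lift2(0,*A,off=.036);env.move_l(p,o,speed=.12);f('in')
for ph in(0,.05,.1,.2):
    p,o=lift2(ph,*A);env.move_l(p,o,speed=.1);f(ph)
cv2.imwrite("pics/s2.png",env.get_image("scene")["frame"])
```

```text
in 6.91 [ 0.509 -0.032  0.061] [-0.33  0.08 -0.45]
0 7.16 [ 0.512 -0.032  0.071] [ 1.46 -1.96 -4.41]
0.05 7.49 [ 0.512 -0.032  0.089] [ 0.46 -3.67 -4.56]
0.1 7.83 [ 0.513 -0.032  0.107] [-0.52 -3.24 -3.72]
0.2 8.34 [ 0.518 -0.031  0.144] [ 0.88 -1.46 -3.13]
```

View pics/s2.png

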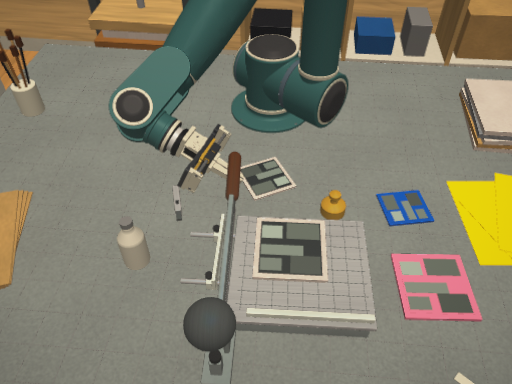

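The arm is rising: the handle tip has moved to about (235,153), and 3–5 N is carried. I'll go on past the balance point.

```bash
python3 - <<'E'
from h import *
from bench import env
r=np.deg2rad;A=(r(75),r(25),-1)
def f(t):
    s=env.read_state();print(t,round(s['time_s'],2),s['position'].round(3),s['force'].round(2))
    return s
for ph in(.28,.36,.44,.5,.55,.59):
    p,o=lift2(ph,*A);env.move_l(p,o,speed=.09);f(ph)
for i in range(3):
    cv2.imwrite(f"pics/s3{i}.png",env.get_image("scene")["frame"]);env.dwell(.4)
f('')
E
python3 -c "
import cv2
cv2.imwrite('pics/a3.png',cv2.hconcat([cv2.imread('pics/s3%d.png'%i)[100:384,120:380] for i in range(3)]))"
```

```text
0.28 8.88 [ 0.525 -0.031  0.174] [-0.65 -1.44 -2.  ]
0.36 9.36 [ 0.534 -0.031  0.202] [-0.03  0.09 -0.25]
0.44 9.84 [ 0.545 -0.03   0.229] [-0.72  0.79 -0.33]
0.5 10.24 [ 0.555 -0.03   0.249] [ 0.37  0.38 -0.41]
0.55 10.6 [ 0.564 -0.03   0.265] [ 1.21 -0.3   0.03]
0.59 10.92 [ 0.571 -0.029  0.278] [-1.45 -0.61 -0.93]
 12.27 [ 0.571 -0.029  0.278] [-0.27 -0.84  0.25]
```

View pics/a3.png

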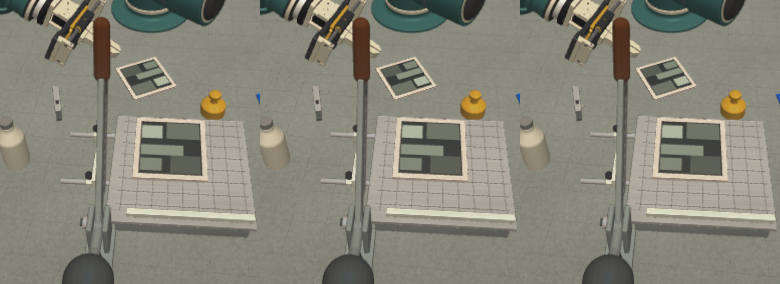

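Run:
```python
from h import *
for ph in(0,.4,.5,.6,.7,.8,.96):
    b=ph+.0725+.0;print(ph,proj("scene",W(.32-.416*np.cos(b),-.008,.085+.416*np.sin(b))).round(0))
```

```text
0 [[237. 174.]]
0.4 [[233. 137.]]
0.5 [[231. 130.]]
0.6 [[229. 124.]]
0.7 [[227. 120.]]
0.8 [[225. 117.]]
0.96 [[220. 118.]]
```

Retract to the right, then check with the top camera.

```bash
python3 - <<'E'
from h import *
from bench import env
r=np.deg2rad;A=(r(75),r(25),-1)
p,o=lift2(.59,*A,back=.15,off=.034);env.move_l(p,o,speed=.2)
for n in("scene","top"): cv2.imwrite(f"pics/{n}4.png",env.get_image(n)["frame"])
print(env.read_state()['time_s'],env.read_state()['force'].round(2))
for ph in(.5,.6,.8,.9,.96):
    b=ph+.0725;P=W(.32-.416*np.cos(b),-.008,.085+.416*np.sin(b));print(ph,proj("top",P).round(0))
E
python3 -c "
import cv2
cv2.imwrite('pics/a4.png',cv2.hconcat([cv2.imread('pics/scene4.png')[70:370,120:380],cv2.imread('pics/top4.png')[0:300,130:400]]))"
```

```text
13.2667 [0.12 0.28 0.56]
0.5 [[293. 202.]]
0.6 [[294. 188.]]
0.8 [[296. 153.]]
0.9 [[297. 133.]]
0.96 [[298. 121.]]
```

View pics/a4.png

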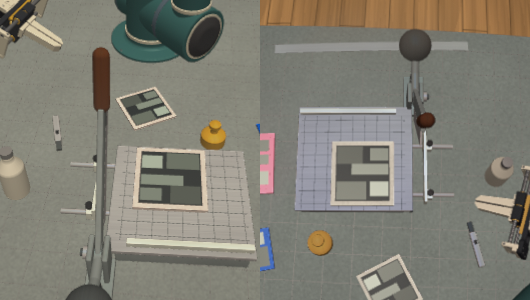

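The handle end is at (296,121) in the top view, exactly the stop position predicted for 0.96 rad, and nothing else has moved. The print's near end currently lies about 10 mm outside the near end of the gauge bar. So I'll first push it about 18 mm along the edge direction so its whole edge faces the bar, then push it across.

```bash
cat >> h.py <<'E'
def down(ang):
    y=RZ.apply([np.cos(ang),np.sin(ang),0]);z=np.array([0,0,-1.]);return R.from_matrix(np.c_[np.cross(y,z),y,z]).as_rotvec()
E
python3 - <<'E'
from h import *
from bench import env
c=RZ.inv().apply(np.mean([[.739,.187,0],[.7467,.0177,0],[.568,.010,0],[.5605,.1795,0]],0)-O);print('print c local',c)
for a in(np.pi/2,-np.pi/2,0,np.pi):
  for P in((-.035,c[1],.16),(-.035,c[1],.064),(.02,c[1],.064),(.12,.25,.064),(.12,.15,.064)):
    q=env.ik(W(*P),down(a));print(round(a,2),P[0],None if q is None else np.round(q,2))
E
```

```text
print c local [0.10178192 0.13578124 0.        ]
1.57 -0.035 [ 0.13 -0.19  1.84  0.    1.5  -1.48]
1.57 -0.035 [ 0.13 -0.13  1.94  0.    1.33 -1.48]
1.57 0.02 [ 0.12 -0.    1.82  0.    1.32 -1.49]
1.57 0.12 [ 0.27  0.25  1.54  0.    1.35 -1.34]
1.57 0.12 [ 0.13  0.21  1.59  0.    1.34 -1.48]
-1.57 -0.035 [ 0.13 -0.19  1.84 -0.    1.5   1.66]
-1.57 -0.035 [ 0.13 -0.13  1.94 -0.    1.33  1.66]
-1.57 0.02 [ 0.12 -0.    1.82 -0.    1.32  1.65]
-1.57 0.12 [ 0.27  0.25  1.54 -0.    1.35  1.81]
-1.57 0.12 [ 0.13  0.21  1.59 -0.    1.34  1.66]
0 -0.035 [ 0.13 -0.19  1.84 -0.    1.5   0.09]
0 -0.035 [ 0.13 -0.13  1.94 -0.    1.33  0.09]
0 0.02 [ 0.12 -0.    1.82 -0.    1.32  0.08]
0 0.12 [ 0.27  0.25  1.54 -0.    1.35  0.24]
0 0.12 [ 0.13  0.21  1.59 -0.    1.34  0.09]
3.14 -0.035 None
3.14 -0.035 None
3.14 0.02 None
3.14 0.12 [ 0.27  0.25  1.54 -0.    1.35 -2.91]
3.14 0.12 None
```

```bash
python3 - <<'E'
from h import *
from bench import env
def f(t):
    s=env.read_state();print(t,round(s['time_s'],2),s['position'].round(4),s['force'].round(2))
o=down(np.pi/2);cy=.136
env.move_to(W(-.11,.06,.2),o);f('w')
env.set_gripper(.093);f('open')
env.move_to(W(-.035,cy,.12),o)
env.move_l(W(-.035,cy,.064),speed=.15);f('down')
cv2.imwrite("pics/w5.png",env.get_image("wrist")["frame"])
cv2.imwrite("pics/t5.png",env.get_image("top")["frame"])
cv2.imwrite("pics/s5.png",env.get_image("scene")["frame"])
E
python3 -c "
import cv2
cv2.imwrite('pics/a5.png',cv2.hconcat([cv2.imread('pics/w5.png')[:,56:456],cv2.imread('pics/s5.png')[:,100:500]]))"
```

```text
w 14.46 [0.4448 0.0148 0.2   ] [-0.25  1.   -0.33]
open 15.93 [0.4448 0.0148 0.2   ] [ 0.36 -0.07  0.81]
down 17.05 [0.5172 0.0932 0.0652] [ 0.26 -0.18  0.28]
```

View pics/a5.png

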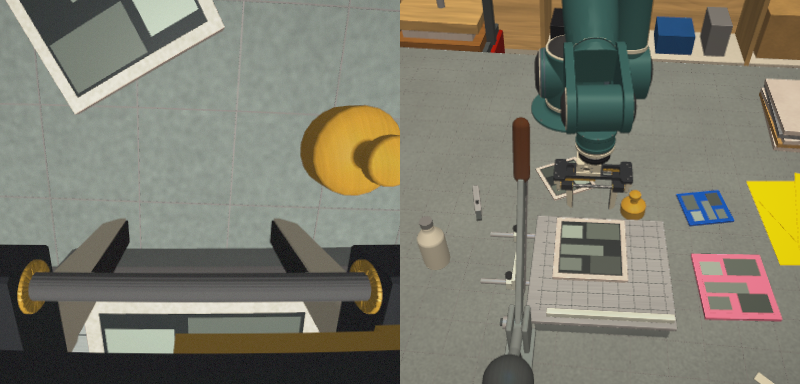

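The fingers stand in front of the print's near edge, clear of the weight. Now I'll push along the edge, then move to the left side and push across.

```bash
python3 - <<'E'
from h import *
from bench import env
def f(t):
    s=env.read_state();print(t,round(s['time_s'],2),s['position'].round(4),s['force'].round(2))
env.move_l(W(.021,.136,.064),speed=.07);f('pushed')
env.move_l(W(-.02,.136,.064),speed=.15)
env.move_l(W(-.02,.136,.15),speed=.25)
o=down(0)
env.move_to(W(.12,.262,.13),o);f('left')
cv2.imwrite("pics/t6.png",env.get_image("top")["frame"])
cv2.imwrite("pics/s6.png",env.get_image("scene")["frame"])
E
python3 -c "
import cv2
a=cv2.resize(cv2.imread('pics/t6.png')[90:240,150:350],None,fx=4,fy=4,interpolation=cv2.INTER_CUBIC)
cv2.imwrite('pics/t6z.png',a)
a=cv2.resize(cv2.imread('pics/s6.png')[170:320,180:380],None,fx=4,fy=4,interpolation=cv2.INTER_CUBIC)
cv2.imwrite('pics/s6z.png',a)
"
```

```text
pushed 18.15 [0.5726 0.0957 0.0639] [ 0.71 -0.42  0.54]
left 20.59 [0.6668 0.2251 0.1296] [ 0.55 -0.01 -0.04]
```

View pics/t6z.png

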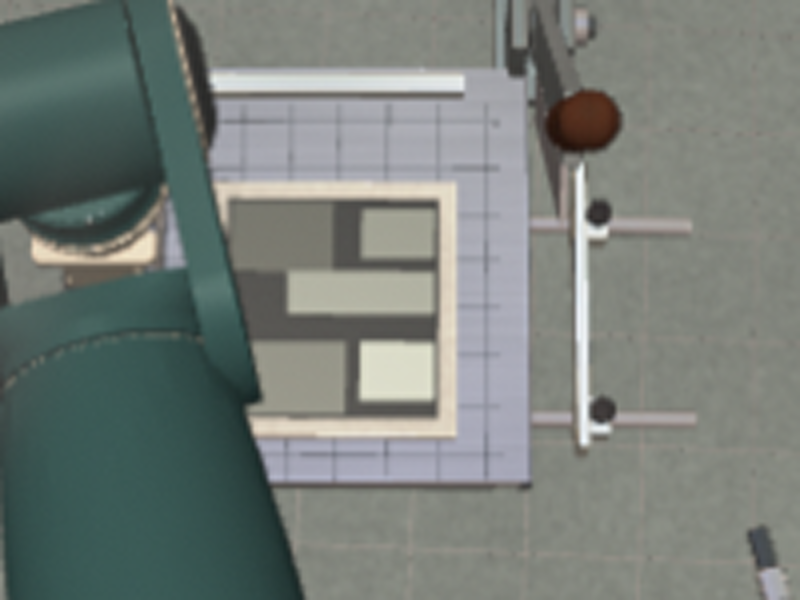

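View pics/s6z.png

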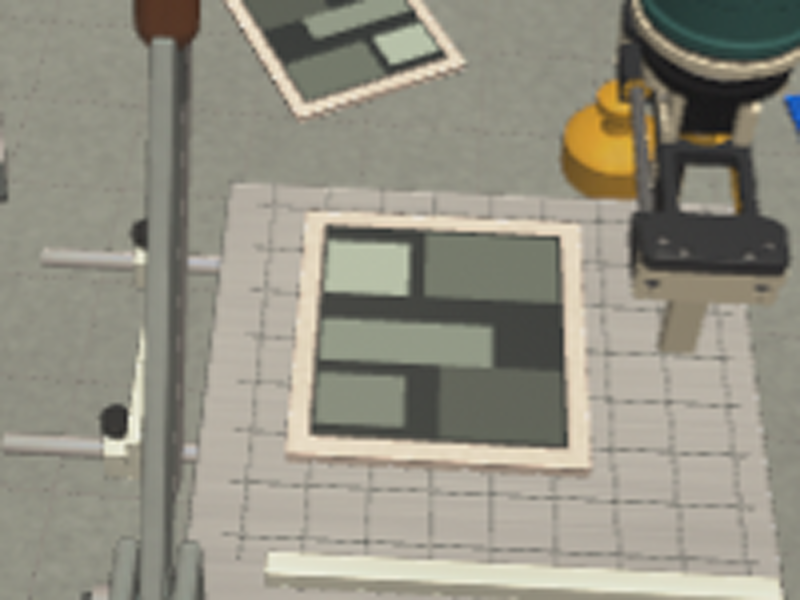

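The print moved about 16 mm forward without turning. In the top picture its near edge is at row 437 and the gauge's near end at row 448, so its whole edge now faces the bar. Now the push across.

```bash
python3 - <<'E'
from h import *
L=lambda p:(RZ.inv().apply(p-O)*1000).round(1)
T=lambda x,y,z:pt("top",(x+.5)/4-.5+150,(y+.5)/4-.5+90,z)
for n,p in dict(pFR=T(457,183,.07),pNR=T(456,437,.07),gF=T(575,165,.086),gN=T(578,446,.086),bF=T(526,80,.06),bN=T(529,482,.06)).items(): print(n,L(p))
E
python3 - <<'E'
from h import *
from bench import env
def f(t):
    s=env.read_state();print(t,round(s['time_s'],2),s['position'].round(4),s['force'].round(2))
env.move_l(W(.117,.25,.064),speed=.2);f('down')
env.move_l(W(.117,.168,.064),speed=.07);f('push')
cv2.imwrite("pics/t7.png",env.get_image("top")["frame"])
cv2.imwrite("pics/s7.png",env.get_image("scene")["frame"])
E
python3 -c "
import cv2
a=cv2.resize(cv2.imread('pics/t7.png')[90:240,150:350],None,fx=4,fy=4,interpolation=cv2.INTER_CUBIC)
cv2.imwrite('pics/t7z.png',a)
"
```

```text
pFR [208.3  50.   70. ]
pNR [29.1 50.6 70. ]
gF [216.4 -30.3  86. ]
gN [ 20.1 -29.6  86. ]
bF [289.4   1.   60. ]
bN [ 0.7  1.3 60. ]
down 21.18 [0.6643 0.213  0.0639] [-0.52 -0.04  0.42]
push 22.5 [0.6674 0.1315 0.0638] [-0.95  0.21  0.39]
```

View pics/t7z.png

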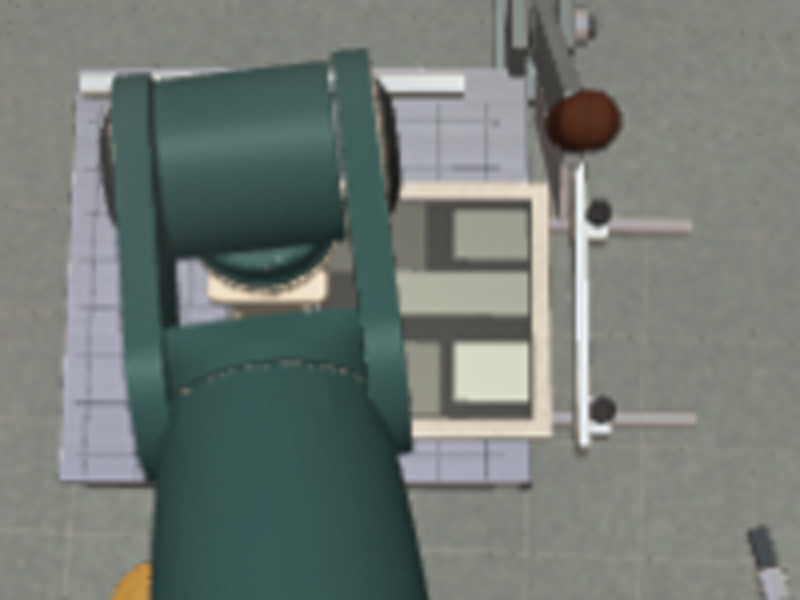

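```bash
cat > step.py <<'E'
from h import *
from bench import env
def push(x,y0,ymin,thr,first=.0015,n=3):
    y=y0
    while y>ymin:
        y-=first
        env.move_l(W(x,y,.064),speed=.03)
        F=np.array([env.read_state()['force'] for _ in range(1)][0])
        fy=RZ.inv().apply(F)[1]
        s=env.read_state();print(round(y,4),round(s['time_s'],2),round(fy,2),'act',(RZ.inv().apply(s['position']-O)*1000).round(1))
        if fy>thr: return y
E
python3 - <<'E'
from h import *
L=lambda p:(RZ.inv().apply(p-O)*1000).round(1)
T=lambda x,y,z:pt("top",(x+.5)/4-.5+150,(y+.5)/4-.5+90,z)
print(L(T(550,183,.07)),L(T(552,437,.07)))
from step import *
env.move_l(W(.117,.1585,.064),speed=.05)
push(.117,.1585,.142,4)
E
```

```text
[208.9 -14.2  70. ] [ 29.5 -13.7  70. ]
0.157 23.19 0.09 act [117. 157.  64.]
0.1555 23.44 1.06 act [117.  155.4  64. ]
0.154 23.69 -0.37 act [117.  153.9  64. ]
0.1525 23.94 -0.46 act [117.  152.4  64. ]
0.151 24.19 4.23 act [116.9 151.3  64. ]
```

Contact at 4 N. I'll seat it a little more, back off, and look.

Run:
```python
from step import *
push(.117,.151,.1485,11,first=.0008)
env.move_l(W(.117,.175,.064),speed=.1)
env.move_l(W(.117,.235,.15),speed=.3)
env.move_to(W(.0,.33,.25),down(0))
print(env.read_state()['time_s'])
for n in("top","scene"): cv2.imwrite(f"pics/{n}8.png",env.get_image(n)["frame"])
a=cv2.resize(cv2.imread('pics/top8.png')[125:215,230:350],None,fx=6,fy=6,interpolation=cv2.INTER_CUBIC)
cv2.imwrite('pics/t8z.png',a)
a=cv2.resize(cv2.imread('pics/scene8.png')[200:300,190:320],None,fx=6,fy=6,interpolation=cv2.INTER_CUBIC)
cv2.imwrite('pics/s8z.png',a)
```

```text
0.1502 24.44 8.74 act [116.7 151.1  64. ]
0.1494 24.69 13.22 act [116.6 151.   64. ]
26.35
```

View pics/t8z.png

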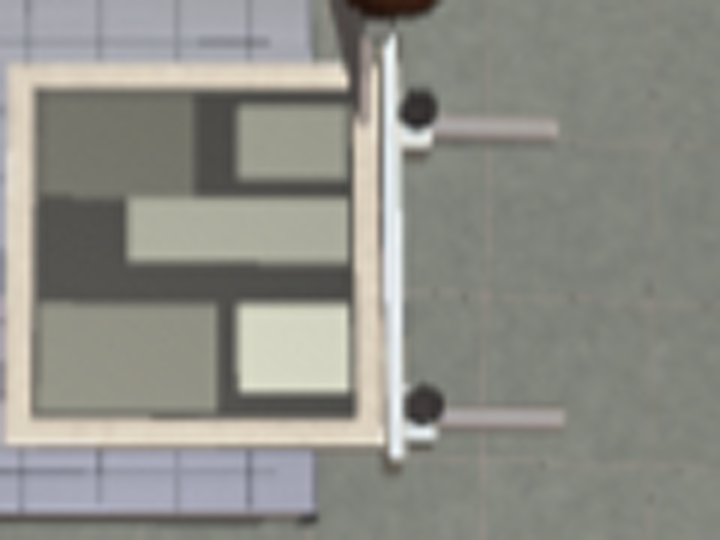

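View pics/s8z.png

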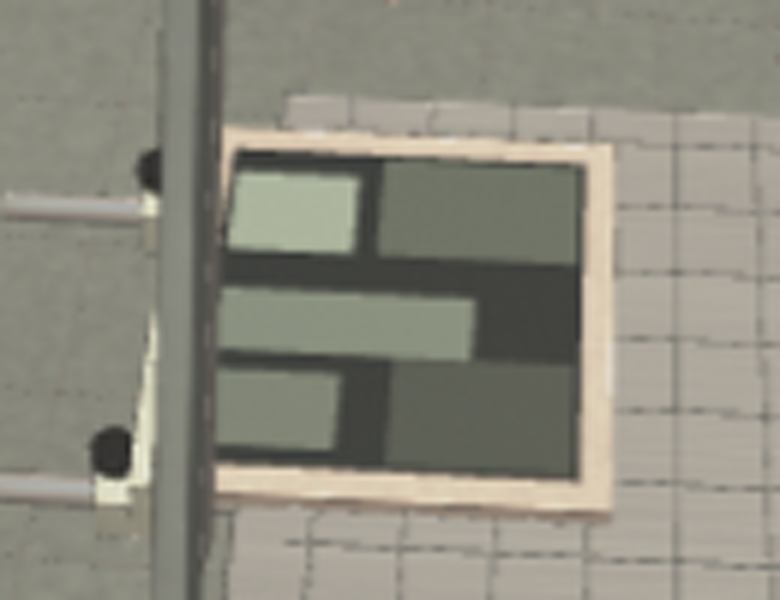

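The near end touches at (387,440), but a thin dark line of up to about 1 mm remains towards the far end. A single-point push slightly beyond the middle will let the print turn flush.

Run:
```python
from step import *
env.set_gripper(0.0)
env.move_to(W(.14,.235,.13),down(0))
env.move_l(W(.14,.18,.064),speed=.2)
env.move_l(W(.14,.155,.064),speed=.06)
push(.14,.155,.145,9,first=.001)
env.dwell(.2)
s=env.read_state();print(s['force'],s['torque'])
env.move_l(W(.14,.175,.064),speed=.08)
env.move_l(W(.14,.235,.15),speed=.3)
env.move_to(W(.0,.33,.25),down(0))
print(env.read_state()['time_s'])
for n in("top","scene"): cv2.imwrite(f"pics/{n}9.png",env.get_image(n)["frame"])
a=cv2.resize(cv2.imread('pics/top9.png')[125:215,230:350],None,fx=6,fy=6,interpolation=cv2.INTER_CUBIC)
cv2.imwrite('pics/t9z.png',a)
```

```text
0.154 30.14 0.13 act [140.  154.2  64. ]
0.153 30.39 0.73 act [140. 153.  64.]
0.152 30.64 0.35 act [140.  151.9  64. ]
0.151 30.89 3.03 act [140.  151.2  64. ]
0.15 31.14 9.51 act [139.9 151.1  64. ]
[-2.02424489  9.70669399 -0.41812949] [ 1.54149566  0.41312119 -0.0245545 ]
33.1167
```

View pics/t9z.png

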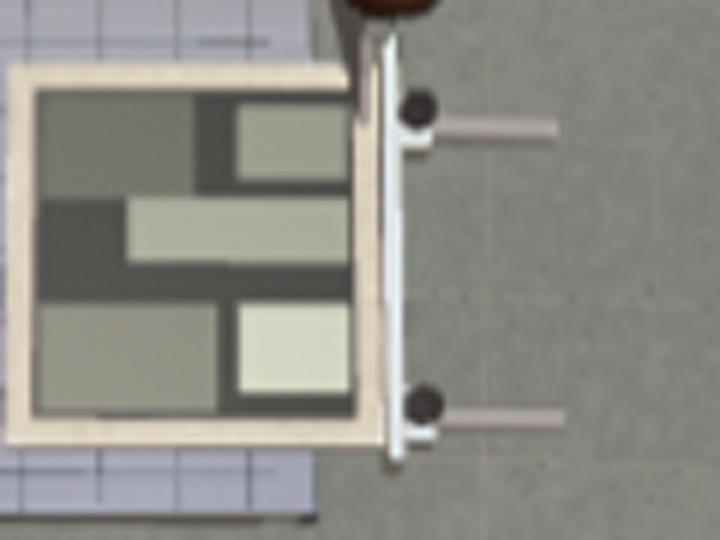

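View pics/scene9.png

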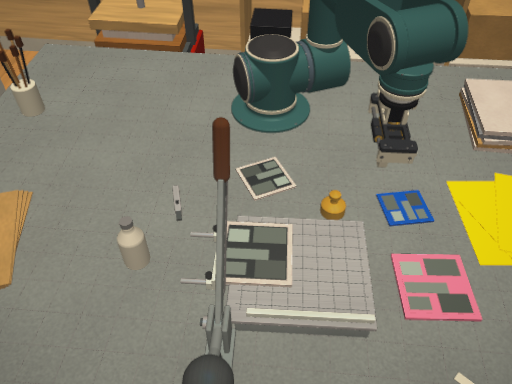

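The view is unchanged and contact came at the same 151.1 mm with a stiff response, so the edge was already flush. The dark line is just the gauge face seen at an angle. Last, I'll check that the gauge and the other things haven't moved, then hand in.

Run:
```python
import cv2,numpy as np
a=cv2.imread('pics/top0.png',0).astype(np.float32);b=cv2.imread('pics/top9.png',0).astype(np.float32)
for n,(u0,u1,v0,v1) in dict(gauge=(292,330,140,204),gaugeN=(292,330,180,204),glue=(350,392,145,190),weight=(174,206,226,258),knife=(330,362,218,270),small=(222,298,250,325)).items():
    A,B=a[v0:v1,u0:u1],b[v0:v1,u0:u1];print(n,np.round(cv2.phaseCorrelate(A,B),2),np.abs(A-B).mean().round(2))
from bench import env
s=env.read_state();print(s['time_s'],s['force'].round(2))
env.hand_in()
```

```text
Traceback (most recent call last):
ValueError: setting an array element with a sequence. The requested array has an inhomogeneous shape after 1 dimensions. The detected shape was (2,) + inhomogeneous part.
```

Run:
```python
import cv2,numpy as np
a=cv2.imread('pics/top0.png',0).astype(np.float32);b=cv2.imread('pics/top9.png',0).astype(np.float32)
for n,(u0,u1,v0,v1) in dict(gauge=(297,330,140,204),gaugeN=(297,330,180,204),glue=(350,392,145,190),weight=(174,206,226,258),knife=(330,362,218,270),small=(222,298,250,325)).items():
    A,B=a[v0:v1,u0:u1].copy(),b[v0:v1,u0:u1].copy();print(n,np.round(cv2.phaseCorrelate(A,B)[0],2),np.abs(A-B).mean().round(2))
```

```text
gauge [0.06 0.01] 12.32
gaugeN [ 0.03 -0.06] 12.35
glue [0.46 0.51] 12.11
weight [-0.17  0.39] 29.44
knife [-0.06  0.02] 12.49
small [-0.06  0.46] 13.16
```

Run:
```python
import cv2,numpy as np
def cmp(f,g,D):
    a=cv2.imread(f,0);b=cv2.imread(g,0)
    for n,(u0,u1,v0,v1) in D.items():
        t=a[v0:v1,u0:u1];m=6;r=cv2.matchTemplate(b[v0-m:v1+m,u0-m:u1+m],t,cv2.TM_CCOEFF_NORMED);_,s,_,l=cv2.minMaxLoc(r);print(n,l[0]-m,l[1]-m,round(s,3))
cmp('pics/scene0.png','pics/scene9.png',dict(glue=(115,152,213,273),weight=(317,350,187,221),knife=(170,186,182,222)))
cmp('pics/top0.png','pics/top9.png',dict(gauge=(293,330,175,204),glue=(355,387,150,190),knife=(334,358,220,268)))
```

```text
glue 0 0 1.0
weight 0 0 0.996
knife 0 0 1.0
gauge 0 0 0.908
glue 0 0 0.999
knife 0 0 0.999
```

Nothing has shifted, so I'm handing in.

Run:
```python
from bench import env
s=env.read_state();print(s['time_s'],s['force'].round(2));env.hand_in()
```

```text
33.2167 [-0.53  0.08 -0.68]
the job is handed in; nothing more can be done
```

The shear is open with its blade arm resting on its stop, and the print lies flush against the gauge bar. I handed the job in at 33.2 s of the 54 s allowed.

- **Opening the shear:** I came in from the right with closed fingers and pushed the handle up from underneath with about 5 N. The arm tipped over and rested back by itself. In the top camera the handle end sits at the predicted 0.96 rad stop position.
- **Moving the print:** The print's near end stuck out about 10 mm past the near end of the gauge bar. I first pushed it about 16 mm along the edge direction, then about 80 mm across under the raised blade.
- **Seating it:** I pressed it against the gauge with both fingers at up to 13 N. I then pressed once more near the middle at about 10 N, and it met firm resistance at the same position.

**Last checks:**
- The gauge, glue bottle, weight and knife showed no shift between the first and last pictures. An earlier comparison gave half-pixel offsets for the bottle and weight. I put those down to the changed lighting and the robot in view, and template matching then gave zero shift for both.
- The gauge match score was lower (0.91), most likely because the print now lies beside it. Its clamp area moved less than 0.1 pixel, and the force on it stayed far below the 45 N at which it slips.
- The top picture shows a thin dark line along the far part of the contact. I took it to be the gauge face seen at an angle, since the second push did not change it. I have no direct measurement of any gap below about 1 mm.

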